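# Open the wood-oil canister's safety cap

### The job

Open the wood-oil canister: ease its safety cap down against the spring until it stops, twist it anticlockwise (seen from above) past its catch while it is held down, and lift it off without ever forcing it. Set the cap down gently, upright with its bar on top, flat inside the wooden tray, let go, and leave the other things on the bench alone.

Things in the scene. Friction and masses are not known exactly. Their poses are not given: they have to be found in the camera images.
- canister: steel canister, 90 mm diameter, fixed upright in a 130 mm square plywood holder screwed to the bench; does not move or turn. Origin: centre of the holder's underside; z up. Its shoulder is 97 mm above the origin; a 40 mm neck rises from there inside the cap, with a sprung pad on top. With the cap held down and turned, the cap lifts straight up and is clear of neck and pad after 40 mm.
- seat (a point): on the canister's axis, 117 mm above its origin: where the centre of the cap's rim is when closed; axes as the canister's. A turn of the pressed cap by 35 to 90 degrees anticlockwise seen from above (positive about z) frees it, 60 is best; then the spring lifts it about 4 mm. Clockwise it turns hardly at all.
- cap: loose black plastic safety cap, about 80 g. Round, 65 mm diameter, 35 mm high from rim to its flat top face; on this stands a grey bar grip 46 mm long (cap's x), 14 mm thick (y), 27 mm tall, its top 62 mm above the rim. Origin: centre of the lower rim; z up towards the bar. Starts closed: rim at point seat, x along the canister's x. Three lugs inside hook under the neck.
- cap_top (a point): centre of the cap's top face, 35 mm above the rim, under the bar. The spring lifts the cap with 6 N closed, 10 N fully pressed. The press needed to pass the catch differs per canister (3 to 13 mm) and cannot be seen; a firm stop (20 N per mm) comes 2 mm further; near it slowly (about 10 mm/s). A press of 13 to 16 N always reaches the stop; over 30 N between cap and canister, also by twisting against the catch, is forcing.
- cap_bar (a point): centre of the cap's bar grip, 49 mm above the cap's rim and 14 mm above its top face; axes as the cap's (x along the bar). Pinch the bar across its 14 mm; the fingertips may rest on the top face and press there.
- tray: shallow square tray of dark wood, 150 mm square and 20 mm high, walls 8 mm thick, fixed to the bench. Origin: centre of the underside, z up.
- tray_in (a point): centre of the tray's inner floor (134 mm square, open on top).
- hammer: bystander: hammer lying on the bench.
- glue: bystander: white glue bottle, 60 mm diameter, 140 mm tall, standing; origin under its centre.
- battery: bystander: power-tool battery pack, 110 x 70 x 59 mm; origin under its centre.
Not all that is in view belongs to the job. What is meant by the canister is not green, and is the larger of those in its own colour.

How it is judged (in metres and radians):
On the way, in this order (a step that is already met when the one before it is completed fails the run):
1. the cap is pressed at least 2 mm down from its closed height (z of cap in the frame of seat below -0.002 m), for 0.05 s.
2. the cap, still on the neck, is turned at least 34 degrees past its catch (angle between the x axis of cap and the x axis of canister, either way round above 0.6 rad and horizontal distance between cap and seat below 0.006 m and z of cap in the frame of seat below 0.008 m), for 0.05 s.
3. the cap is lifted clear, its rim at least 36 mm above its closed height (z of cap in the frame of seat above 0.036 m), for 0.05 s.
At the end, for the whole second after the job is handed in: the cap stands still and upright (within 0.1 rad) with its rim flat on the tray's inner floor (within 4 mm in height, centre within 52 mm of the tray's centre), released (z of cap in the frame of tray_in between -0.004 and 0.004 m and horizontal distance between cap and tray_in below 0.052 m and angle between cap's own z axis and vertical below 0.1 rad and linear speed of cap below 0.02 m/s); the robot touches nothing.
It fails at once if more than 30 N between cap and canister (cap forced) (contact force between cap and canister above 30 N).
It fails at once if the cap is dropped into the tray (falls faster than 0.4 m/s within 30 mm of its floor) (horizontal distance between cap and tray_in below 0.075 m and z of cap in the frame of tray_in below 0.03 m and linear speed of cap above 0.4 m/s).
It fails at once if hammer, glue bottle or battery moved by more than 20 mm (distance of any of hammer, glue, battery from where it was at the start of the episode above 0.02 m).
It also fails if it takes over 69 s, if anything falls off the work surface, if the arm or the gripper's body presses on something with over 40 N, if the wrist force passes 120 N, or if a joint passes its speed limit or range.

### The arm

A 7-joint arm with a two-finger parallel gripper is mounted at the origin on the work surface. World frame = base frame: x ahead of the robot, y to its left, z up, the work surface at z = 0. Lengths are in mm, angles in rad, forces in N, time in s.
With the tool pointing down it reaches from about 400 to 875 mm from the base axis. Payload 19.3 kg.
Tool frame: the origin (TCP) lies at the very end of the fingers, on their centre line; the grasp point (between the pads) lies 19 mm behind it (hold_point_z is the distance from the TCP to the grasp point, in mm); z points along the fingers, y is the line along which they close (so a half turn about z gives the same grasp; the last joint's range is limited). The gripper opens to 85 mm and grips with 20 to 120 N. Pads are 22 mm wide; open, the fingers measure 114 mm over their backs; the gripper's body (76 mm by 85 mm) begins 54 mm behind the grasp point. The pads swing forward as they close: fully open they stand 13 mm farther back than shut.
Start: joints at [-1.29, 0.521, -0.036, 1.599, 0.021, 1.021, -0.113], TCP at [214.799, 586.921, 231.291] pointing down, gripper open.
Joint ranges: [-2.91, 2.91], [-0.3, 2.13], [-1.5, 1.42], [0.17, 2.43], [-1.26, 4.41], [0.16, 1.93], [-2.52, 2.52]. Speed limits (rad/s): [1.89, 1.89, 2.39, 2.39, 3.01, 3.01, 3.01].

### API

Orientations are given as a rotation vector (axis times angle).
In Python, from bench import observe, capture, camera_model, sign_off, hold_point_z gives the robot as it stands.
- The arm moves only by the tool carry_out, never from a script. Its argument "motion" is a list of rows, each a list of 5 numbers: the shift along the tool's x, y, z in mm, then the turn about the tool's z in rad, then the closure in counts, from 0 (fully open) to 255 (shut). A call has 1 to 20 rows; each row shifts and turns the commanded pose from where the row before left it, along the tool's axes as they then stand; what a row does not reach is not made up. A row lasts 1/8 s, in which the tool goes at most 62.5 mm and 10.7 degrees, less where a joint would pass 70% of its speed; a pose out of reach is approached as far as the arm can. A call is refused whole if a number of a shift passes 62.5 or a number of a turn 0.188, either way. A call with a gripper value outside its range is refused whole. The fingers move at their own pace and stop on an object; the grip force is fixed at half the most. Time passes only in rows, so rows that do not move let the fingers close. It gives the time, the measured TCP pose, the force, the opening and the grip force at its end, in the units of the state.
- observe(): the state, without advancing time (a new reading comes with each control period).
- capture(name): name is "side" or "top"; returns the picture (384x512x3 uint8, red, green, blue); there is no depth.
- camera_model(name): a dict with "fx", "fy", "cx", "cy" (pixels), "extrinsics" (4x4, takes a point from world to camera coordinates). Camera axes: x right, y up, looking along -z (the intrinsics and any distortion apply to the point x, -y, -z); pixel columns grow to the right and rows downward; lengths in mm; the calibration is good to about 2 mm. A picture is of the moment at which its call begins. camera_model takes no time and is no camera call.
- sign_off(): hands the job in; it is judged then, once.
The state is a dict: "time_s": time; "joint_positions": joint angles; "qvel": joint speeds; "tau": joint torques, N m; "ee_pos": TCP position; "eef_rot": TCP orientation; "contact_force": force on the tool from outside, world axes, zero at the start; "moment": the same for the moment, N m; "grip_width": opening from 0.0 (shut) to 1.0 (fully open); "gripper_force": force on a finger pad.
Only numpy, scipy, OpenCV 4.12 (cv2) and the standard library are available. Lean on these libraries where they do the work, as an engineer would, in place of code of your own. Each camera call takes 0.05 s, during which the arm holds its last target. There are 200 camera calls.

## Working session

There is one attempt and no reset: what is moved stays moved. The work goes in short steps, Python scripts to look and compute and a tool call to move; the robot and the scene stay as the last step left them, time stands still between calls to the robot, and variables do not carry over. Pictures are saved under pics/ and viewed, at most 10 in all, crops included, and the job is handed in when it is done.

Besides the shell and the picture viewer there is one more tool, called after ">>>" as name(argument=value, ...) on one line, values as JSON. carry_out: Moves the arm, as the interface text tells. Its arguments: {"type":"object","properties":{"motion":{"type":"array"}},"required":["motion"]}

```bash
mkdir -p pics
cat > h.py <<'E'
import numpy as np, cv2
from bench import *
def save(n,f):
    im=capture(n); cv2.imwrite(f,cv2.cvtColor(im,cv2.COLOR_RGB2BGR)); return im
def proj(n,P):
    m=camera_model(n);E=np.array(m["extrinsics"]);P=np.atleast_2d(P)
    c=P@E[:3,:3].T+E[:3,3]
    return np.c_[m["fx"]*c[:,0]/-c[:,2]+m["cx"], m["fy"]*-c[:,1]/-c[:,2]+m["cy"]]
def unproj(n,uv,z):
    m=camera_model(n);E=np.array(m["extrinsics"]);R=E[:3,:3];o=-R.T@E[:3,3]
    uv=np.atleast_2d(uv).astype(float)
    d=np.c_[(uv[:,0]-m["cx"])/m["fx"],-(uv[:,1]-m["cy"])/m["fy"],-np.ones(len(uv))]@R
    return o+d*((z-o[2])/d[:,2])[:,None]
E
python3 - <<'E'
from h import *
save("top","pics/top.png");save("side","pics/side.png")
for n in("top","side"):print(n,camera_model(n))
print(observe(),hold_point_z)
E
```

```text
top {'fx': 396.95414935804655, 'fy': 396.95414935804655, 'cx': 262.3315722295176, 'cy': 192.37513838150647, 'extrinsics': array([[-5.91904382e-03, -9.99949909e-01,  8.07118048e-03,
        -2.61596707e+01],
       [ 9.91158450e-01, -4.79673764e-03,  1.32596828e-01,
        -6.03752747e+02],
       [-1.32551471e-01,  8.78466517e-03,  9.91137194e-01,
        -1.31288315e+03],
       [ 0.00000000e+00,  0.00000000e+00,  0.00000000e+00,
         1.00000000e+00]])}
side {'fx': 390.2212881441112, 'fy': 390.2212881441112, 'cx': 252.1856172938165, 'cy': 191.14664192189673, 'extrinsics': array([[ 8.11364129e-01, -5.84507472e-01,  6.26620315e-03,
        -4.79935979e+02],
       [ 2.93288530e-01,  4.16344569e-01,  8.60603880e-01,
        -2.60623206e+02],
       [-5.05638298e-01, -6.96425312e-01,  5.09236385e-01,
        -1.06597881e+03],
       [ 0.00000000e+00,  0.00000000e+00,  0.00000000e+00,
         1.00000000e+00]])}
{'time_s': 0.1, 'joint_positions': array([-1.29020943,  0.52197303, -0.03631216,  1.59992569,  0.02119088,
        1.02110908, -0.11281668]), 'qvel': array([-1.07931506e-04, -1.24974638e-03,  1.04114525e-05, -1.24135469e-03,
       -8.68353250e-05,  2.00844607e-05, -3.97633683e-04]), 'tau': array([ 3.61090708e-03, -9.28478909e+01,  1.98439747e+00, -3.70527613e+01,
        1.82509498e-02,  5.41330766e-03, -4.29399347e-05]), 'ee_pos': array([214.70899989, 586.6483217 , 230.78091482]), 'eef_rot': array([-5.48246247e-01, -3.09327400e+00,  1.60963433e-03]), 'contact_force': array([ 0.34556008, -0.15241409, -0.61934919]), 'moment': array([-0.02759267, -0.05066353,  0.02181319]), 'gripper_force': 0.0, 'grip_width': 0.9983423515861398} 18.700000000000003
```

View pics/top.png

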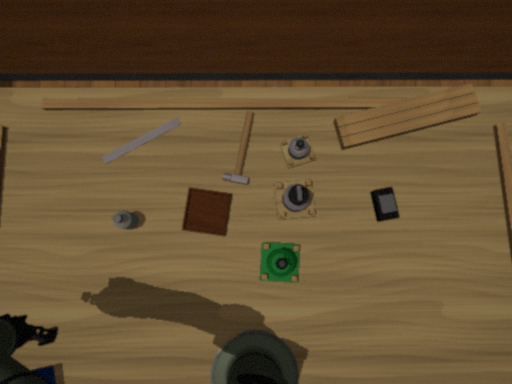

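View pics/side.png

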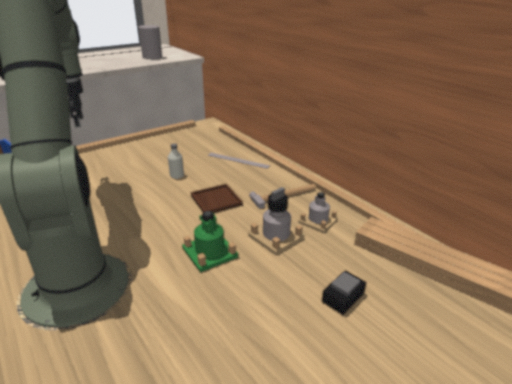

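Three canisters are in view. In the top picture they are green at (281,262), large grey at (296,197) and small grey at (299,149). The large grey one fits, since it is not green and is the larger of the two greys. The tray is at (208,211), the glue at (125,220), the hammer at (240,150) and the battery at (385,204). I'll confirm with an enlarged crop.

Run:
```python
import cv2,numpy as np
a=cv2.imread("pics/top.png")[172:222,266:326]; b=cv2.imread("pics/side.png")[180:255,240:330]
c=cv2.imread("pics/top.png")[180:242,176:240]
g=lambda x,s:cv2.resize(x,None,fx=s,fy=s,interpolation=cv2.INTER_CUBIC)
A=g(a,8)
A=np.clip(A*1.8,0,255).astype('uint8')
B=g(b,3);C=g(c,4)
out=np.zeros((480,790,3),'uint8'); out[:A.shape[0],:A.shape[1]]=A; out[:B.shape[0],500:500+B.shape[1]]=B; out[228:228+C.shape[0],500:500+C.shape[1]]=C
cv2.imwrite("pics/crop.png",out)
```

```text
(no output)
```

View pics/crop.png

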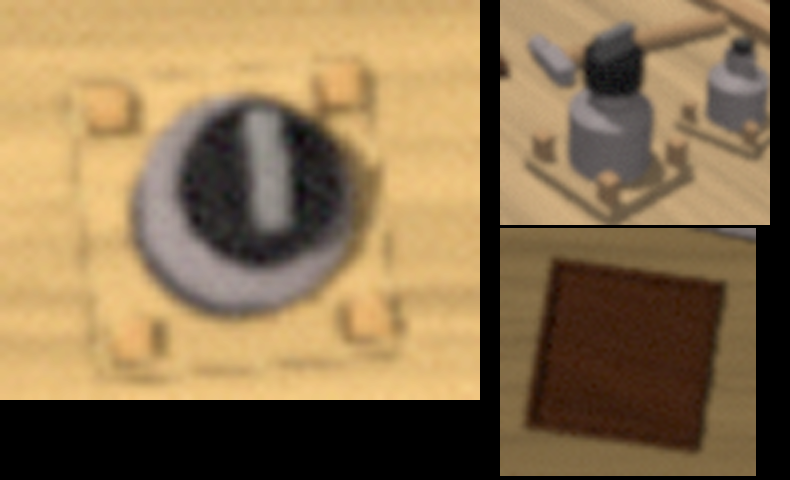

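The crop confirms it: a large grey canister with a black cap and a grey bar. The bar runs from (298.5,185.5) to (300,200.5) in top pixels. Next I fit the poses.

```bash
cat > fit.py <<'E'
from h import *
from scipy.optimize import minimize
S=8
def hull(n,P,off,shape):
    p=((proj(n,P)+0.5-off)*S-0.5).astype(np.float32); m=np.zeros(shape,np.uint8)
    cv2.fillConvexPoly(m,cv2.convexHull(p).astype(np.int32),255); return m
t=np.linspace(0,2*np.pi,60); circ=np.c_[32.5*np.cos(t),32.5*np.sin(t)]
def caphull(n,x,off,shape):
    c=np.vstack([np.c_[circ+x[:2],np.full(60,z)] for z in(117,152)])
    a=x[2];R=np.array([[np.cos(a),-np.sin(a)],[np.sin(a),np.cos(a)]])
    b=np.array([[i*23,j*7] for i in(-1,1) for j in(-1,1)])@R.T+x[:2]
    b=np.vstack([np.c_[b,np.full(4,z)] for z in(152,179)])
    return hull(n,c,off,shape)|hull(n,b,off,shape)
ims={n:cv2.imread(f"pics/{n}.png") for n in("top","side")}
box={"top":(280,178,36,36),"side":(256,180,40,44)}
M={}
for n,(u,v,w,h) in box.items():
    c=cv2.resize(ims[n][v:v+h,u:u+w],None,fx=S,fy=S,interpolation=cv2.INTER_CUBIC)
    g=cv2.cvtColor(c,cv2.COLOR_BGR2GRAY); d=(g<70 if n=="top" else g<60).astype(np.uint8)*255
    k=cv2.connectedComponentsWithStats(d)
    d=(k[1]==1+np.argmax(k[2][1:,4])).astype(np.uint8)*255
    cs,_=cv2.findContours(d,cv2.RETR_EXTERNAL,cv2.CHAIN_APPROX_NONE); d[:]=0; cv2.drawContours(d,cs,-1,255,-1)
    M[n]=d
def cost(x,ns):
    s=0
    for n in ns:
        u,v,w,h=box[n];m=cv2.GaussianBlur(caphull(n,x,np.array([u,v]),M[n].shape),(0,0),4).astype(float)
        s+=np.abs(m-cv2.GaussianBlur(M[n],(0,0),4)).mean()
    return s
x0=np.r_[unproj("top",(299.1,194.75),152)[0,:2],0.1]
for ns in(["top"],["side"],["top","side"]):
    r=minimize(cost,x0,args=(ns,),method="Nelder-Mead",options=dict(initial_simplex=x0+np.array([[0,0,0],[10,0,0],[0,10,0],[0,0,.2]])))
    print(ns,r.x.round(3),round(r.fun,2))
x=r.x
# bar top ends, corners of holder, tray corners (top view)
u=unproj("top",np.array([[260,108],[272,228]])/8-.4+[266,172],179); e=u[0]-u[1];print("bar c",u.mean(0),np.linalg.norm(e),np.arctan2(e[1],e[0]))
p=unproj("top",np.array([[107,107],[340,85],[370,320],[133,340]])/8-.4+[266,172],20);print("pegs c",p.mean(0),np.arctan2(*(p[0]-p[3]+p[1]-p[2])[[1,0]]))
q=unproj("top",np.array([[553-500,260-228],[725-500,284-228],[698-500,450-228],[527-500,428-228]])/4-.4+[176,180],20);print("tray",q.round(1),q.mean(0))
A=[]
for n in box:
    uu,v,w,h=box[n]
    c=cv2.resize(ims[n][v:v+h,uu:uu+w],None,fx=S,fy=S,interpolation=cv2.INTER_CUBIC)
    for m,col in((M[n],(0,255,0)),(caphull(n,x,np.array([uu,v]),M[n].shape),(0,0,255))):
        cs,_=cv2.findContours(m,cv2.RETR_EXTERNAL,cv2.CHAIN_APPROX_NONE); cv2.drawContours(c,cs,-1,col,1)
    A.append(cv2.copyMakeBorder(c,0,360-c.shape[0],0,0,cv2.BORDER_CONSTANT))
cv2.imwrite("pics/fit.png",np.hstack(A))
E
python3 fit.py
```

```text
['top'] [ 5.82187e+02 -1.43954e+02  1.85000e-01] 13.03
['side'] [ 581.774 -141.044    0.86 ] 23.04
['top', 'side'] [ 5.82211e+02 -1.42785e+02  2.98000e-01] 39.15
bar c [ 583.87934414 -139.8645284   179.        ] 46.453520946516285 0.08086394817580704
pegs c [ 585.62307032 -143.38153459   20.        ] 0.10155890531541834
tray [[624.2 224.6  20. ]
 [602.6  75.8  20. ]
 [460.   98.2  20. ]
 [479.5 244.1  20. ]] [541.56749591 160.68353455  20.        ]
```

View pics/fit.png

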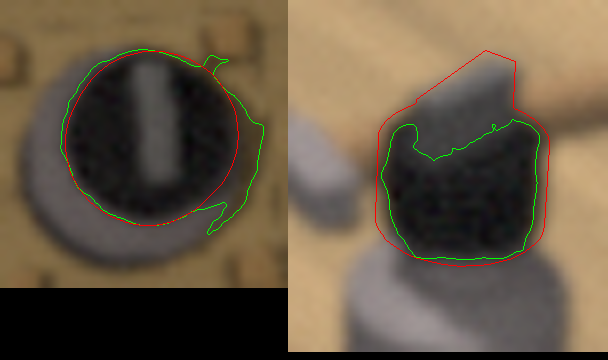

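The outline fit is good to about 2 mm, with the top-view mask slightly biased by the shadow. I'll refine it on the bar alone and move towards the canister.

```bash
cat > fit2.py <<'E'
from fit import *
G={}
for n in box:
    u,v,w,h=box[n]
    G[n]=cv2.cvtColor(cv2.resize(ims[n][v:v+h,u:u+w],None,fx=S,fy=S,interpolation=cv2.INTER_CUBIC),cv2.COLOR_BGR2GRAY).astype(float)
def parts(n,x):
    u,v,w,h=box[n];off=np.array([u,v]);sh=M[n].shape
    a=x[2];R=np.array([[np.cos(a),-np.sin(a)],[np.sin(a),np.cos(a)]])
    b=np.array([[i*23,j*7] for i in(-1,1) for j in(-1,1)])@R.T+x[:2]
    bar=hull(n,np.vstack([np.c_[b,np.full(4,z)] for z in(152,179)]),off,sh)
    top=hull(n,np.c_[b,np.full(4,179)],off,sh)
    disc=hull(n,np.c_[circ*0.93+x[:2],np.full(60,152)],off,sh)
    return bar,top,disc
def c2(x,ns):  # explained variance of top face / bar sides / black disc regions
    s=0
    for n in ns:
        bar,top,disc=[p>0 for p in parts(n,x)]
        for r in(top,bar&~top,disc&~bar): s+=((G[n][r]-np.median(G[n][r]))**2).sum()/1e4
        body=caphull(n,x,np.array(box[n][:2]),M[n].shape)>0
        ring=(cv2.dilate(body.astype(np.uint8),np.ones((17,17)))>0)&~body
        s-=0
    return s
for ns in(["top"],["side"],["top","side"]):
    x0=np.array([583.5,-142,.09])
    r=minimize(c2,x0,args=(ns,),method="Nelder-Mead",options=dict(initial_simplex=x0+np.array([[-3,-3,-.05],[6,0,0],[0,6,0],[0,0,.1]])))
    print(ns,r.x.round(3),round(r.fun,2))
E
python3 fit2.py | tail -3
```

```text
[460.   98.2  20. ]
 [479.5 244.1  20. ]] [541.56749591 160.68353455  20.        ]
['top'] [ 5.82469e+02 -1.40706e+02  1.01000e-01] 151.46Traceback (most recent call last):
  File "fit2.py", line 25, in <module>
    r=minimize(c2,x0,args=(ns,),method="Nelder-Mead",options=dict(initial_simplex=x0+np.array([[-3,-3,-.05],[6,0,0],[0,6,0],[0,0,.1]])))
    res = _minimize_neldermead(fun, x0, args, callback, bounds=bounds,
                               **options)
    fsim[j] = func(sim[j])
              ~~~~^^^^^^^^
    fx = function(np.copy(x), *(wrapper_args + args))
  File "fit2.py", line 17, in c2
    bar,top,disc=[p>0 for p in parts(n,x)]
                               ~~~~~^^^^^
  File "fit2.py", line 11, in parts
    top=hull(n,np.c_[b,np.full(4,179)],off,sh)
  File "fit.py", line 5, in hull
    p=((proj(n,P)+0.5-off)*S-0.5).astype(np.float32); m=np.zeros(shape,np.uint8)
        ~~~~^^^^^
  File "h.py", line 6, in proj
    m=camera_model(n);E=np.array(m["extrinsics"]);P=np.atleast_2d(P)
ValueError: time passes only in moves, steps and waits
```

>>> carry_out(motion=[[-40, -37, -1, 0, 0], [-40, -37, -1, 0, 0], [-40, -37, -1, 0, 0], [-40, -37, -1, 0, 0], [-40, -37, -1, 0, 0], [-40, -37, -1, 0, 0], [-40, -37, -1, 0, 0], [-40, -37, -1, 0, 0], [-40, -37, -1, 0, 0], [-40, -37, -1, 0, 0], [-40, -37, -1, 0, 0], [-40, -37, -1, 0, 0], [-40, -37, -1, 0, 0], [-40, -37, -1, 0, 0], [-37, -40, 0, 0, 0], [0, 0, 0, 0.1, 0]])

```text
time_s: 2.1
ee_pos: [583.7, -146.8, 244.7]
eef_rot: [-0.713, -3.059, 0.003]
contact_force: [-0.7, 0.9, -0.1]
grip_width: 1.001
gripper_force: 0.0
```

>>> carry_out(motion=[[0, 0, 0, 0.185, 0], [0, 0, 0, 0.185, 0], [0, 0, 0, 0.185, 0], [0, 0, 0, 0.185, 0], [0, 0, 0, 0.185, 0], [0, 0, 0, 0.185, 0], [0, 0, 0, 0.185, 0], [0, 0, 0, 0.185, 0], [0, 0, 0, 0.185, 0], [0, 0, 0, 0.185, 0], [0, 0, 0, 0.185, 0], [0, 0, 0, 0.185, 0], [0, 0, 0, 0.185, 0], [0, 0, 0, 0.18, 0], [0, 0, 0, 0, 0]])

```text
time_s: 3.98
ee_pos: [583.5, -142.0, 244.8]
eef_rot: [3.137, 0.168, -0.002]
contact_force: [-0.4, 0.0, -0.6]
grip_width: 1.002
gripper_force: 0.0
```

```bash
sed -i 's/^    m=camera_model(n)/    m=CM[n]/; s/^def proj/CM={n:camera_model(n) for n in("top","side")}\ndef proj/' h.py; python3 fit2.py | tail -3; python3 -c "
from h import *
o=observe();print(o['joint_positions'].round(2),o['ee_pos'],o['eef_rot'],o['contact_force'])"
```

```text
['top'] [ 5.82469e+02 -1.40706e+02  1.01000e-01] 151.46
['side'] [ 5.77722e+02 -1.47159e+02  2.26000e-01] 263.21
['top', 'side'] [ 5.82469e+02 -1.41828e+02  1.36000e-01] 544.9
[-0.45  0.65  0.93  1.68 -0.57  1.11 -0.81] [ 583.54852175 -142.03453216  244.82825006] [ 3.13656987e+00  1.67808703e-01 -1.61908195e-03] [-0.36584001  0.00091873 -0.6071439 ]
```

>>> carry_out(motion=[[0, 0, 20, 0, 180], [0, 0, 20, 0, 180], [0, 0, 10, 0, 180], [0, 0, 0, 0, 180], [0, 0, 0, 0, 180], [0, 0, 0, 0, 180], [0, 0, 0, 0, 180]])

```text
time_s: 4.85
ee_pos: [583.8, -142.3, 195.6]
eef_rot: [3.137, 0.166, 0.001]
contact_force: [-0.4, -0.0, 0.1]
grip_width: 0.293
gripper_force: 0.0
```

Run:
```python
from h import *
o=observe();print(o)
a=save("top","pics/t2.png")[160:230,255:345];b=save("side","pics/s2.png")[150:250,225:335]
g=lambda x,s:np.clip(cv2.resize(x[...,::-1].copy(),None,fx=s,fy=s,interpolation=cv2.INTER_CUBIC)*1.5,0,255).astype('uint8')
A=g(a,4);B=g(b,4)
out=np.zeros((400,800,3),'uint8');out[:A.shape[0],:A.shape[1]]=A;out[:,360:360+B.shape[1]]=B[:400]
cv2.imwrite("pics/c2.png",out)
```

```text
{'time_s': 4.85, 'joint_positions': array([-0.41744287,  0.69899263,  0.88552616,  1.73267381, -0.62577845,
        1.01736931, -0.76692045]), 'qvel': array([ 0.00085535,  0.00274506, -0.00071668,  0.00148134, -0.00048277,
       -0.00030203, -0.00040157]), 'tau': array([ 5.06933313e-02, -8.46768451e+01,  2.36518943e+01, -2.99852210e+01,
        2.24840658e-02,  2.27605778e-03,  1.16537409e-03]), 'ee_pos': array([ 583.79437784, -142.26450327,  195.62089678]), 'eef_rot': array([3.13712517e+00, 1.66376781e-01, 7.43186986e-04]), 'contact_force': array([-0.4454893 , -0.00772557,  0.08320104]), 'moment': array([ 0.01583105, -0.01458374, -0.01843337]), 'gripper_force': 0.0, 'grip_width': 0.29337609657758235}
```

View pics/c2.png

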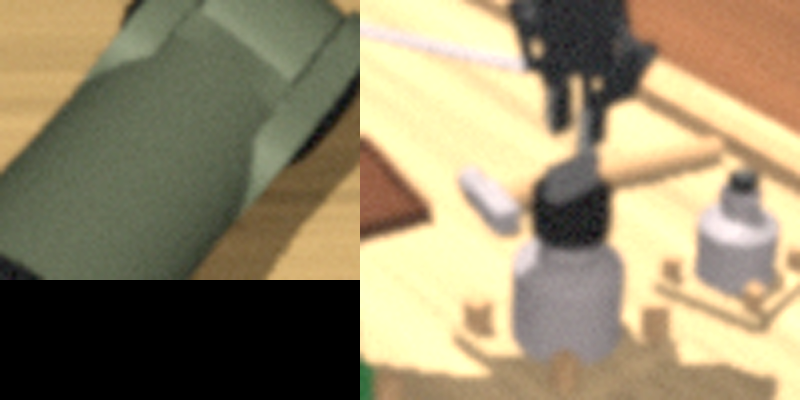

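The side view shows the open fingertips at crop (559,120) and (592,130), straddling the bar at (573,170). They are well centred, so I descend beside the bar.

>>> carry_out(motion=[[0, 0, 6, 0, 180], [0, 0, 6, 0, 180], [0, 0, 6, 0, 180], [0, 0, 6, 0, 180], [0, 0, 4, 0, 180], [0, 0, 0, 0, 190], [0, 0, 0, 0, 190], [0, 0, 0, 0, 190]])

```text
time_s: 5.95
ee_pos: [583.7, -142.3, 167.5]
eef_rot: [3.137, 0.166, 0.0]
contact_force: [-0.2, 0.1, 0.2]
grip_width: 0.254
gripper_force: 0.0
```

>>> carry_out(motion=[[0, 0, 0, 0, 193], [0, 0, 0, 0, 196], [0, 0, 0, 0, 198], [0, 0, 0, 0, 198]])

```text
time_s: 6.45
ee_pos: [583.7, -142.3, 167.3]
eef_rot: [3.137, 0.166, 0.0]
contact_force: [0.2, -0.6, 1.0]
grip_width: 0.223
gripper_force: 0.0
```

>>> carry_out(motion=[[0, 0.4, 0, 0, 198], [0, 0.4, 0, 0, 198], [0, 0.4, 0, 0, 198], [0, 0, 0, 0, 198]])

```text
time_s: 6.95
ee_pos: [583.7, -143.5, 167.3]
eef_rot: [3.137, 0.166, -0.0]
contact_force: [-0.5, -1.2, -0.5]
grip_width: 0.223
gripper_force: 0.0
```

>>> carry_out(motion=[[0, 0.4, 0, 0, 198], [0, 0.4, 0, 0, 198], [0, 0, 0, 0, 198]])

```text
time_s: 7.32
ee_pos: [583.9, -144.2, 167.3]
eef_rot: [-3.137, -0.166, 0.0]
contact_force: [-0.1, 0.9, 0.9]
grip_width: 0.225
gripper_force: 0.3
```

>>> carry_out(motion=[[0, 0.4, 0, 0, 198], [0, 0, 0, 0, 198]])

```text
time_s: 7.58
ee_pos: [583.9, -144.4, 167.3]
eef_rot: [-3.137, -0.166, 0.0]
contact_force: [-0.5, 2.0, 1.6]
grip_width: 0.225
gripper_force: 1.4
```

>>> carry_out(motion=[[0, -1.2, 0, 0, 198], [0, -1.2, 0, 0, 198], [0, -1, 0, 0, 198], [0, 0, 0, 0, 198]])

```text
time_s: 8.07
ee_pos: [583.6, -141.2, 167.3]
eef_rot: [3.137, 0.166, 0.0]
contact_force: [-0.9, -0.1, 0.3]
grip_width: 0.224
gripper_force: 0.0
```

>>> carry_out(motion=[[0, -0.5, 0, 0, 198], [0, -0.5, 0, 0, 198], [0, 0, 0, 0, 198]])

```text
time_s: 8.45
ee_pos: [583.5, -140.3, 167.3]
eef_rot: [3.137, 0.166, 0.0]
contact_force: [0.3, -0.7, -1.1]
grip_width: 0.221
gripper_force: 0.0
```

>>> carry_out(motion=[[0, -0.5, 0, 0, 198], [0, -0.4, 0, 0, 198], [0, 0, 0, 0, 198]])

```text
time_s: 8.82
ee_pos: [583.4, -139.4, 167.3]
eef_rot: [3.137, 0.166, 0.0]
contact_force: [-1.2, 0.4, 0.9]
grip_width: 0.225
gripper_force: 0.0
```

>>> carry_out(motion=[[0, -0.4, 0, 0, 198], [0, 0, 0, 0, 198]])

```text
time_s: 9.07
ee_pos: [583.3, -139.2, 167.3]
eef_rot: [3.137, 0.166, 0.0]
contact_force: [0.7, -2.3, -0.5]
grip_width: 0.226
gripper_force: 0.9
```

>>> carry_out(motion=[[0, 1.4, 0, 0, 198], [0, 1.3, 0, 0, 198], [0, 0, 3, 0, 198], [0, 0, 3, 0, 198], [0, 0, 2, 0, 198], [0, 0, 2, 0, 198], [0, 0, 0, 0, 198], [0, 0, 0, 0, 198]])

```text
time_s: 10.07
ee_pos: [583.6, -141.7, 157.4]
eef_rot: [3.137, 0.166, 0.0]
contact_force: [0.1, -0.4, 0.1]
grip_width: 0.225
gripper_force: 0.0
```

>>> carry_out(motion=[[0, 0, 0, 0, 204], [0, 0, 0, 0, 208], [0, 0, 0, 0, 212], [0, 0, 0, 0, 216], [0, 0, 0, 0, 216]])

```text
time_s: 10.7
ee_pos: [583.6, -141.7, 157.4]
eef_rot: [3.137, 0.166, 0.0]
contact_force: [-0.6, -0.1, 3.2]
grip_width: 0.158
gripper_force: 22.5
```

Well centred, with no side force. Now I close fully, then press slowly.

>>> carry_out(motion=[[0, 0, 0, 0, 230], [0, 0, 0, 0, 255], [0, 0, 0, 0, 255], [0, 0, 0, 0, 255]])

```text
time_s: 11.2
ee_pos: [583.6, -141.8, 157.4]
eef_rot: [3.137, 0.166, 0.0]
contact_force: [0.1, 0.3, 5.5]
grip_width: 0.151
gripper_force: 60.4
```

>>> carry_out(motion=[[0, 0, 1.2, 0, 255], [0, 0, 1.2, 0, 255], [0, 0, 0, 0, 255]])

```text
time_s: 11.58
ee_pos: [583.7, -141.7, 155.0]
eef_rot: [3.137, 0.166, 0.0]
contact_force: [-1.1, 0.2, 6.2]
grip_width: 0.147
gripper_force: 60.5
```

>>> carry_out(motion=[[0, 0, 1.2, 0, 255], [0, 0, 1.2, 0, 255], [0, 0, 0, 0, 255]])

```text
time_s: 11.95
ee_pos: [583.7, -141.7, 152.6]
eef_rot: [3.137, 0.166, 0.0]
contact_force: [-2.2, 1.1, 6.2]
grip_width: 0.15
gripper_force: 60.6
```

>>> carry_out(motion=[[0, 0, 1, 0, 255], [0, 0, 0, 0, 255]])

```text
time_s: 12.2
ee_pos: [583.7, -141.7, 151.7]
eef_rot: [3.137, 0.166, 0.0]
contact_force: [-1.8, 1.3, 5.8]
grip_width: 0.15
gripper_force: 60.6
```

>>> carry_out(motion=[[0, 0, 1, 0, 255], [0, 0, 0, 0, 255]])

```text
time_s: 12.45
ee_pos: [583.7, -141.8, 150.7]
eef_rot: [3.137, 0.166, 0.0]
contact_force: [-1.1, 0.9, 6.9]
grip_width: 0.145
gripper_force: 60.7
```

>>> carry_out(motion=[[0, 0, 1, 0, 255], [0, 0, 0, 0, 255]])

```text
time_s: 12.7
ee_pos: [583.7, -141.7, 149.7]
eef_rot: [-3.137, -0.166, -0.0]
contact_force: [-2.0, -0.4, 7.1]
grip_width: 0.146
gripper_force: 60.7
```

>>> carry_out(motion=[[0, 0, 1, 0, 255], [0, 0, 0, 0, 255]])

```text
time_s: 12.95
ee_pos: [583.7, -141.8, 148.7]
eef_rot: [3.137, 0.166, 0.0]
contact_force: [-0.9, 0.3, 8.1]
grip_width: 0.151
gripper_force: 60.7
```

>>> carry_out(motion=[[0, 0, 1, 0, 255], [0, 0, 0, 0, 255]])

```text
time_s: 13.2
ee_pos: [583.7, -141.8, 147.7]
eef_rot: [3.137, 0.166, 0.0]
contact_force: [-1.4, 0.1, 7.6]
grip_width: 0.146
gripper_force: 60.8
```

>>> carry_out(motion=[[0, 0, 0.5, 0, 255], [0, 0, 0, 0, 255]])

```text
time_s: 13.45
ee_pos: [583.7, -141.7, 147.2]
eef_rot: [-3.137, -0.166, -0.0]
contact_force: [-1.9, 0.7, 8.0]
grip_width: 0.147
gripper_force: 60.8
```

>>> carry_out(motion=[[0, 0, 0.5, 0, 255], [0, 0, 0, 0, 255]])

```text
time_s: 13.7
ee_pos: [583.7, -141.8, 146.8]
eef_rot: [3.137, 0.166, 0.001]
contact_force: [-1.3, 0.3, 8.1]
grip_width: 0.152
gripper_force: 60.8
```

>>> carry_out(motion=[[0, 0, 0.5, 0, 255], [0, 0, 0, 0, 255]])

```text
time_s: 13.95
ee_pos: [583.7, -141.8, 146.3]
eef_rot: [3.137, 0.166, 0.001]
contact_force: [-1.1, 1.2, 8.0]
grip_width: 0.15
gripper_force: 60.8
```

>>> carry_out(motion=[[0, 0, 0.5, 0, 255], [0, 0, 0, 0, 255]])

```text
time_s: 14.2
ee_pos: [583.7, -141.8, 145.8]
eef_rot: [3.137, 0.166, 0.001]
contact_force: [-1.7, 1.6, 8.6]
grip_width: 0.152
gripper_force: 60.8
```

>>> carry_out(motion=[[0, 0, 0.5, 0, 255], [0, 0, 0, 0, 255]])

```text
time_s: 14.45
ee_pos: [583.7, -141.8, 145.3]
eef_rot: [3.137, 0.166, 0.001]
contact_force: [-1.7, 0.7, 8.5]
grip_width: 0.15
gripper_force: 60.8
```

>>> carry_out(motion=[[0, 0, 0.5, 0, 255], [0, 0, 0, 0, 255]])

```text
time_s: 14.7
ee_pos: [583.7, -141.7, 144.8]
eef_rot: [-3.137, -0.166, -0.001]
contact_force: [-1.7, 0.1, 9.0]
grip_width: 0.154
gripper_force: 60.9
```

>>> carry_out(motion=[[0, 0, 0.5, 0, 255], [0, 0, 0, 0, 255]])

```text
time_s: 14.95
ee_pos: [583.7, -141.8, 144.4]
eef_rot: [-3.137, -0.166, -0.001]
contact_force: [-2.1, 0.3, 9.6]
grip_width: 0.151
gripper_force: 61.3
```

>>> carry_out(motion=[[0, 0, 0.4, 0, 255], [0, 0, 0, 0, 255]])

```text
time_s: 15.2
ee_pos: [583.7, -141.8, 144.2]
eef_rot: [-3.137, -0.166, -0.001]
contact_force: [-3.1, 2.6, 14.1]
grip_width: 0.145
gripper_force: 61.8
```

At the stop with 14 N. Now I twist anticlockwise, which is a negative turn about tool z, and watch the forces.

>>> carry_out(motion=[[0, 0, 0, -0.06, 255], [0, 0, 0, -0.06, 255], [0, 0, 0, 0, 255]])

```text
time_s: 15.58
ee_pos: [584.1, -141.9, 144.3]
eef_rot: [3.121, 0.355, 0.002]
contact_force: [-0.9, 0.4, 12.2]
grip_width: 0.149
gripper_force: 61.5
```

```bash
python3 -c "
from h import *
o=observe();print(o['moment'],o['joint_positions'].round(2),o['contact_force'])"
```

```text
[0.16650983 0.29580937 0.08970947] [-0.37  0.74  0.8   1.77 -0.66  0.91 -0.63] [-0.90816403  0.44418997 12.17662919]
```

>>> carry_out(motion=[[0, 0, 0, -0.08, 255], [0, 0, 0, -0.08, 255], [0, 0, 0, -0.08, 255], [0, 0, 0, 0, 255]])

```text
time_s: 16.08
ee_pos: [584.2, -141.9, 144.3]
eef_rot: [3.056, 0.727, 0.003]
contact_force: [-0.1, 0.4, 10.8]
grip_width: 0.15
gripper_force: 61.4
```

>>> carry_out(motion=[[0, 0, 0, -0.08, 255], [0, 0, 0, -0.08, 255], [0, 0, 0, -0.08, 255], [0, 0, 0, 0, 255]])

```text
time_s: 16.58
ee_pos: [584.3, -141.8, 144.4]
eef_rot: [2.947, 1.088, 0.003]
contact_force: [0.9, 0.2, 11.1]
grip_width: 0.149
gripper_force: 61.4
```

>>> carry_out(motion=[[0, 0, 0, -0.08, 255], [0, 0, 0, -0.08, 255], [0, 0, 0, 0, 255]])

```text
time_s: 16.95
ee_pos: [584.3, -141.8, 144.4]
eef_rot: [2.85, 1.319, 0.003]
contact_force: [0.3, 0.5, 11.3]
grip_width: 0.147
gripper_force: 61.4
```

>>> carry_out(motion=[[0, 0, 0, -0.08, 255], [0, 0, 0, -0.08, 255], [0, 0, 0, -0.08, 255], [0, 0, 0, -0.04, 255], [0, 0, 0, 0, 255]])

```text
time_s: 17.58
ee_pos: [584.2, -141.7, 144.3]
eef_rot: [2.639, 1.703, 0.002]
contact_force: [-0.9, 2.1, 11.5]
grip_width: 0.15
gripper_force: 61.5
```

>>> carry_out(motion=[[0, 0, -1.2, 0, 255], [0, 0, -1.2, 0, 255], [0, 0, -1.2, 0, 255], [0, 0, -1.2, 0, 255], [0, 0, -1.2, 0, 255], [0, 0, 0, 0, 255]])

```text
time_s: 18.32
ee_pos: [584.2, -141.8, 150.1]
eef_rot: [2.639, 1.702, 0.002]
contact_force: [0.9, -0.0, 7.5]
grip_width: 0.149
gripper_force: 60.8
```

>>> carry_out(motion=[[0, 0, -1.5, 0, 255], [0, 0, -1.5, 0, 255], [0, 0, -1.5, 0, 255], [0, 0, -1.5, 0, 255], [0, 0, -1.5, 0, 255], [0, 0, 0, 0, 255]])

```text
time_s: 19.08
ee_pos: [584.1, -141.7, 157.5]
eef_rot: [2.639, 1.703, 0.002]
contact_force: [2.0, 0.1, 5.4]
grip_width: 0.15
gripper_force: 60.6
```

>>> carry_out(motion=[[0, 0, -1.5, 0, 255], [0, 0, -1.5, 0, 255], [0, 0, -1, 0, 255], [0, 0, 0, 0, 255]])

```text
time_s: 19.58
ee_pos: [583.7, -141.7, 161.2]
eef_rot: [2.64, 1.703, 0.0]
contact_force: [3.4, -0.8, 3.9]
grip_width: 0.151
gripper_force: 60.4
```

>>> carry_out(motion=[[0, 0, -1.5, 0, 255], [0, 0, -1.5, 0, 255], [0, 0, -1.5, 0, 255], [0, 0, 0, 0, 255]])

```text
time_s: 20.08
ee_pos: [583.5, -141.6, 165.6]
eef_rot: [-2.64, -1.703, 0.0]
contact_force: [-0.2, -0.3, -0.8]
grip_width: 0.149
gripper_force: 59.8
```

>>> carry_out(motion=[[0, 0, -3, 0, 255], [0, 0, -4, 0, 255], [0, 0, -5, 0, 255], [0, 0, -5, 0, 255], [0, 0, -5, 0, 255], [0, 0, -5, 0, 255], [0, 0, -5, 0, 255], [0, 0, -8, 0, 255], [0, 0, -10, 0, 255], [0, 0, -10, 0, 255], [0, 0, -10, 0, 255], [0, 0, 0, 0, 255]])

```text
time_s: 21.58
ee_pos: [583.9, -141.8, 236.4]
eef_rot: [2.639, 1.703, 0.002]
contact_force: [0.4, -0.3, 0.1]
grip_width: 0.148
gripper_force: 59.8
```

>>> carry_out(motion=[[15, -10, 0, 0, 255], [30, -20, 0, 0, 255], [33, -20, 0, 0, 255], [33, -20, 0, 0, 255], [33, -20, 0, 0, 255], [33, -20, 0, 0, 255], [33, -20, 0, 0, 255], [30, -20, 0, 0, 255], [18, -12, 0, 0, 255], [0, 0, 0, 0, 255], [0, 0, 0, 0, 255]])

```text
time_s: 22.95
ee_pos: [542.1, 159.9, 235.4]
eef_rot: [2.64, 1.703, -0.001]
contact_force: [1.1, 0.1, -1.2]
grip_width: 0.147
gripper_force: 59.8
```

Run:
```python
from h import *
o=observe();print(o['joint_positions'].round(2),o['contact_force'])
b=save("side","pics/s3.png")[90:260,150:340]
cv2.imwrite("pics/c3.png",cv2.resize(b[...,::-1].copy(),None,fx=3,fy=3,interpolation=cv2.INTER_CUBIC))
```

```text
[-0.84  0.49  0.63  1.78 -0.34  0.98 -0.49] [ 1.05533279  0.10507033 -1.19258095]
```

View pics/c3.png

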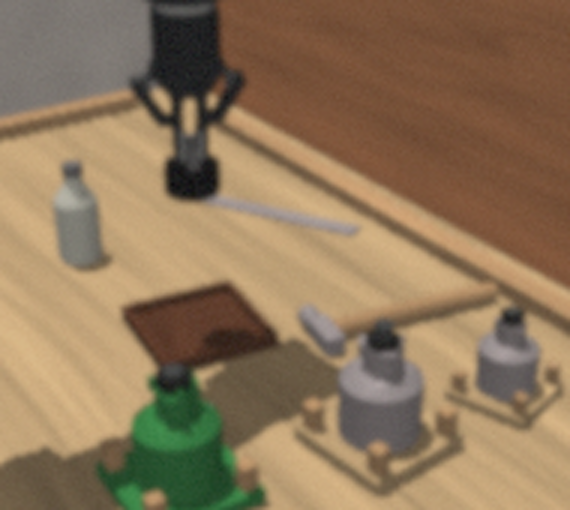

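The cap is held level at crop (192,178), the neck is bare at (383,335), and the tray below is empty at (200,325). I lower the cap.

>>> carry_out(motion=[[0, 0, 10, 0, 255], [0, 0, 20, 0, 255], [0, 0, 22, 0, 255], [0, 0, 22, 0, 255], [0, 0, 22, 0, 255], [0, 0, 20, 0, 255], [0, 0, 15, 0, 255], [0, 0, 10, 0, 255], [0, 0, 8, 0, 255], [0, 0, 6, 0, 255], [0, 0, 5, 0, 255], [0, 0, 5, 0, 255], [0, 0, 4, 0, 255], [0, 0, 4, 0, 255], [0, 0, 0, 0, 255]])

```text
time_s: 24.88
ee_pos: [542.3, 160.1, 62.4]
eef_rot: [-2.64, -1.703, 0.001]
contact_force: [0.2, -0.6, 0.2]
grip_width: 0.147
gripper_force: 59.8
```

>>> carry_out(motion=[[0, 0, 2, 0, 255], [0, 0, 2, 0, 255], [0, 0, 2, 0, 255], [0, 0, 0, 0, 255]])

```text
time_s: 25.38
ee_pos: [542.3, 160.1, 56.5]
eef_rot: [-2.64, -1.703, 0.0]
contact_force: [-0.3, -0.6, -0.8]
grip_width: 0.152
gripper_force: 59.8
```

>>> carry_out(motion=[[0, 0, 1, 0, 255], [0, 0, 1, 0, 255], [0, 0, 0, 0, 255]])

```text
time_s: 25.75
ee_pos: [542.4, 160.2, 54.6]
eef_rot: [-2.64, -1.703, 0.0]
contact_force: [0.3, -0.1, -0.4]
grip_width: 0.146
gripper_force: 59.8
```

>>> carry_out(motion=[[0, 0, 1, 0, 255], [0, 0, 1, 0, 255], [0, 0, 0, 0, 255]])

```text
time_s: 26.12
ee_pos: [542.4, 160.1, 52.5]
eef_rot: [-2.64, -1.703, 0.0]
contact_force: [-0.3, -0.4, -0.9]
grip_width: 0.152
gripper_force: 59.8
```

>>> carry_out(motion=[[0, 0, 1, 0, 255], [0, 0, 1, 0, 255], [0, 0, 0, 0, 255]])

```text
time_s: 26.5
ee_pos: [542.3, 160.2, 50.5]
eef_rot: [-2.64, -1.703, 0.0]
contact_force: [0.8, -0.4, -0.2]
grip_width: 0.148
gripper_force: 59.8
```

>>> carry_out(motion=[[0, 0, 1, 0, 255], [0, 0, 0, 0, 255]])

```text
time_s: 26.75
ee_pos: [542.4, 160.2, 49.5]
eef_rot: [2.64, 1.703, -0.0]
contact_force: [0.9, -0.2, -0.4]
grip_width: 0.145
gripper_force: 59.8
```

>>> carry_out(motion=[[0, 0, 1, 0, 255], [0, 0, 0, 0, 255]])

```text
time_s: 27.0
ee_pos: [542.4, 160.2, 48.5]
eef_rot: [2.64, 1.703, -0.0]
contact_force: [0.8, -0.1, -0.6]
grip_width: 0.152
gripper_force: 59.8
```

>>> carry_out(motion=[[0, 0, 1, 0, 255], [0, 0, 0, 0, 255]])

```text
time_s: 27.25
ee_pos: [542.5, 160.2, 48.4]
eef_rot: [-2.64, -1.702, -0.001]
contact_force: [-5.6, -0.6, 18.7]
grip_width: 0.149
gripper_force: 62.4
```

>>> carry_out(motion=[[0, 0, 0.7, 0, 255], [0, 0, 0, 0, 255]])

```text
time_s: 27.5
ee_pos: [542.5, 160.2, 48.4]
eef_rot: [-2.64, -1.702, -0.001]
contact_force: [-9.8, -1.3, 33.7]
grip_width: 0.15
gripper_force: 64.7
```

>>> carry_out(motion=[[0, 0, 0.7, 0, 255], [0, 0, 0, 0, 255]])

```text
time_s: 27.75
ee_pos: [542.5, 160.2, 48.3]
eef_rot: [-2.639, -1.702, -0.002]
contact_force: [-14.5, -2.8, 50.1]
grip_width: 0.147
gripper_force: 66.9
```

>>> carry_out(motion=[[0, 0, 0.7, 0, 255], [0, 0, 0, 0, 255]])

```text
time_s: 28.0
ee_pos: [542.6, 160.2, 48.3]
eef_rot: [-2.639, -1.701, -0.002]
contact_force: [-19.0, -3.4, 65.1]
grip_width: 0.151
gripper_force: 69.1
```

Contact came at the first step, so the later steps of that batch pushed the tray with more force than intended. I relax the push before releasing.

>>> carry_out(motion=[[0, 0, -1.2, 0, 255], [0, 0, -1.2, 0, 255], [0, 0, -0.5, 0, 255], [0, 0, 0, 0, 255]])

```text
time_s: 28.5
ee_pos: [542.4, 160.2, 48.4]
eef_rot: [-2.64, -1.703, -0.0]
contact_force: [-1.6, 0.5, 5.9]
grip_width: 0.153
gripper_force: 60.5
```

>>> carry_out(motion=[[0, 0, -0.2, 0, 240], [0, 0, 0, 0, 225], [0, 0, 0, 0, 212], [0, 0, 0, 0, 205], [0, 0, 0, 0, 200], [0, 0, 0, 0, 190], [0, 0, 0, 0, 180], [0, 0, 0, 0, 180], [0, 0, 0, 0, 180]])

```text
time_s: 29.62
ee_pos: [542.4, 160.2, 48.6]
eef_rot: [2.64, 1.703, 0.0]
contact_force: [0.2, -0.6, 0.5]
grip_width: 0.291
gripper_force: 0.0
```

>>> carry_out(motion=[[0, 0, -3, 0, 180], [0, 0, -6, 0, 180], [0, 0, -10, 0, 180], [0, 0, -20, 0, 180], [0, 0, -30, 0, 180], [0, 0, -40, 0, 180], [0, 0, -40, 0, 180], [0, 0, -20, 0, 180], [0, 0, 0, 0, 180], [0, 0, 0, 0, 180]])

```text
time_s: 30.88
ee_pos: [542.0, 160.2, 217.3]
eef_rot: [-2.64, -1.703, 0.001]
contact_force: [0.4, 0.9, -0.4]
grip_width: 0.298
gripper_force: 0.0
```

Run:
```python
from h import *
b=save("side","pics/s4.png")[120:260,150:340]
cv2.imwrite("pics/c4.png",cv2.resize(b[...,::-1].copy(),None,fx=4,fy=4,interpolation=cv2.INTER_CUBIC))
```

```text
(no output)
```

View pics/c4.png

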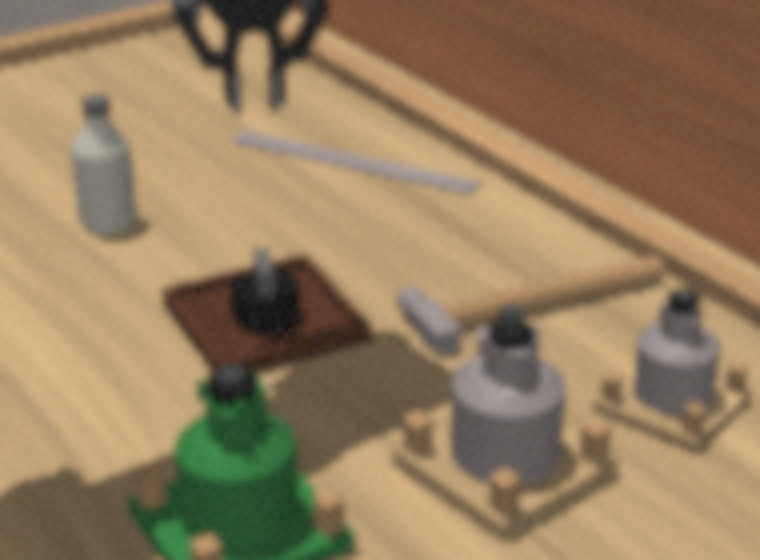

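The cap stands upright at crop (267,300), flat near the tray's centre, with its bar on top. The gripper is clear above it, and the hammer and glue have not moved. I hand the job in.

```bash
python3 -c "
from bench import *
print(sign_off())"
```

```text
the job is handed in; nothing more can be done
None
```

The job is handed in at about 31 s with no verdict returned: the cap was pressed to its stop (about 14 N at the wrist), twisted about 60° anticlockwise, lifted off and released upright near the tray's centre, but I pushed it onto the tray floor with about 65 N before easing off.

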